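Move the bottle opener to the spare fold-out hook and fold the emptied one away

TASK

Move the yellow bottle opener from its hook to the spare fold-out hook: first turn the spare hook's keeper lever right out to the front so that the hook is free, swing that hook fully out, then hang the opener by its eye on it. Then push the emptied hook flat over its board and turn its keeper lever back in line with the board to lock it, leaving the remote and dock, the dice cup and the coaster undisturbed.

Things in the scene. Friction and masses are not known exactly. Their poses are not given: they have to be found in the camera images.
- full_mount: fixed oak upstand board with the hook on which the opener hangs at the start: 24 mm thick (x), 134 long (y), 178 high, on a 56 mm deep foot plate. Origin under its centre; z up, y along the board, -x its front, facing roughly the robot. Hook hinge axis (vertical) at (0, -45 mm), keeper pivot (vertical) at (0, +45 mm). The two mounts are alike and may be left or right.
- spare_mount: fixed oak upstand board with the empty spare hook: 24 mm thick (x), 134 long (y), 178 high, on a 56 mm deep foot plate. Origin under its centre; z up, y along the board, -x its front, facing roughly the robot. Hook hinge axis (vertical) at (0, -45 mm), keeper pivot (vertical) at (0, +45 mm). The two mounts are alike.
- full_hook (a joint): full mount's hook, rad: 0 = folded flat over the board's top, along its +y; 1.57 (stop) = unfolded, straight out from its front (-x); grows anticlockwise from above. Stiff (0.1 N m), stays where left, can be pushed with shut fingers on either side, e.g. 45 mm from the hinge; moves only when its keeper is free. Starts unfolded; must end folded.
- spare_hook (a joint): spare mount's hook, rad: 0 = folded flat over the board's top, along its +y; 1.57 (stop) = unfolded, straight out from its front (-x); grows anticlockwise from above. Stiff (0.1 N m), stays where left, can be pushed with shut fingers on either side, e.g. 45 mm from the hinge; moves only when its keeper is free. Starts folded; must end unfolded.
- full_keeper (a joint): full mount's keeper, rad: 0 = set, lever in line with the board (+y, away from the hook's hinge), its C-ring round the pin under the folded hook; 1.6 (stop) = free, lever out to the front (-x); grows anticlockwise from above. The pin passes only beyond about 1.3 rad. Stiff (0.04 N m), stays where left. Starts free; must end set.
- spare_keeper (a joint): spare mount's keeper, rad: 0 = set, lever in line with the board (+y, away from the hook's hinge), its C-ring round the pin under the folded hook; 1.6 (stop) = free, lever out to the front (-x); grows anticlockwise from above. The pin passes only beyond about 1.3 rad. Stiff (0.04 N m), stays where left. Starts within 0.25 of set; turn it free.
- full_hook_arm (a point): full hook's steel arm: point on its hinge axis at the arm's top (208 mm up), turning with it: y along the arm to its lip, z up. Bar 12 mm wide, 8 thick, reaching 94 mm from the axis; the last 10 mm carries an upturned lip 16 mm tall (to 224 mm up). A pin 8 mm thick, 90 mm out, hangs 13 mm below the bar. 
- spare_hook_arm (a point): spare hook's steel arm: point on its hinge axis at the arm's top (208 mm up), turning with it: y along the arm to its lip, z up. Bar 12 mm wide, 8 thick, reaching 94 mm from the axis; the last 10 mm carries an upturned lip 16 mm tall (to 224 mm up). A pin 8 mm thick, 90 mm out, hangs 13 mm below the bar. The opener is to hang about 50 mm out.
- full_keeper_pivot (a point): full keeper: point on its pivot axis, 191 mm up, turning with it; y along its lever. Lever 10 mm wide, underside 186, top 197 mm up, ending in a 12 mm square upright tab centred 58 mm from the pivot, top 222 mm up. Base disc 42 mm across on the board's top. Pushed with shut fingers against the lever and its tab.
- spare_keeper_pivot (a point): spare keeper: point on its pivot axis, 191 mm up, turning with it; y along its lever. Lever 10 mm wide, underside 186, top 197 mm up, ending in a 12 mm square upright tab centred 58 mm from the pivot, top 222 mm up. Base disc 42 mm across on the board's top. Pushed with shut fingers against the lever and its tab.
- opener_tab (a point): centre of the upright grip tab on top of the yellow plastic bottle opener (198 mm tall, 100 to 200 g). Tab 24 mm wide (y), 14 thick (x, along the arm it hangs on), free from 21 mm below to 20 mm above this point; z up. Below it come the eye ring (66 mm wide) and the 46 mm wide head, whose lower end is 178 mm below this point. Hung, this point is 243 mm up
- opener_eye (a point): centre of the opener's eye, 62 mm below the tab's centre: hole along x, 46 mm wide, 49 high at its sides, 60 at the middle of its gabled top; the arm passes through it. To clear the lip, raise the opener about 26 mm from hung (16 is too little, 36 too much: lip and pin must both pass) and draw it straight out along the arm past the lip; hanging is the reverse
- opener: the whole bottle opener, 14 mm thick, origin at the centre of its lower end, axes as opener_tab
- dock: bystander: fixed white plastic remote dock, 70 x 80 x 50 mm high with a round push button on top, origin under its centre
- remote: bystander: matte black remote, 20 x 46 x 150 mm, standing in the dock (top about 165 mm above the shelf), origin at its lower end
- dice_cup: bystander: glass dice cup, 76 mm across, 110 mm high, loose, origin under its centre. It stands in the way of a low carry when it is between the mounts
- coaster: bystander: round stainless steel coaster, 96 mm across, 7 mm thick, loose, origin under its centre

How it is judged:
On the way, in this order (a step that is already met when the one before it is completed fails the run):
1. the spare hook's keeper is turned free (beyond 1.3 rad) (value of joint spare_keeper above 1.3 rad), for 0.1 s.
2. the spare hook is swung out (beyond 1.4 rad) (value of joint spare_hook above 1.4 rad), for 0.2 s.
3. the opener hangs by its eye on the spare hook, let go (y of opener_eye in the frame of spare_hook_arm between 0.012 and 0.084 m and x of opener_eye in the frame of spare_hook_arm between -0.015 and 0.015 m and z of opener_eye in the frame of spare_hook_arm between -0.04 and -0.016 m and contact force between opener and spare_mount above 0.4 N and contact force between the fingers and opener below 0.05 N), for 0.2 s.
4. the emptied hook is folded flat (below 0.1 rad) (value of joint full_hook below 0.1 rad), for 0.2 s.
5. the emptied hook's keeper is set (below 0.25 rad) (value of joint full_keeper below 0.25 rad), for 0.1 s.
At the end, for the whole second after the job is handed in: Opener at rest and upright (0.2 rad), hung by its eye on the spare arm (12 to 84 mm out from the hinge, within 15 mm sideways); spare hook out (beyond 1.35 rad), emptied hook flat (below 0.12 rad) with its keeper set (below 0.25 rad); bystanders within 25 mm of their start (y of opener_eye in the frame of spare_hook_arm between 0.012 and 0.084 m and x of opener_eye in the frame of spare_hook_arm between -0.015 and 0.015 m and z of opener_eye in the frame of spare_hook_arm between -0.04 and -0.016 m and contact force between opener and spare_mount above 0.4 N and value of joint spare_hook above 1.35 rad and value of joint full_hook below 0.12 rad and value of joint full_keeper below 0.25 rad and linear speed of opener below 0.03 m/s and angle between opener's own z axis and vertical below 0.2 rad); the robot touches nothing.
It fails at once if the remote is moved by more than 25 mm or tipped (distance of remote from where it was at the start of the episode above 0.025 m or angle between remote's own z axis and vertical above 0.25 rad).
It fails at once if the dice cup is moved by more than 25 mm or tipped (distance of dice_cup from where it was at the start of the episode above 0.025 m or angle between dice_cup's own z axis and vertical above 0.25 rad).
It fails at once if the coaster is moved by more than 25 mm or tipped (distance of coaster from where it was at the start of the episode above 0.025 m or angle between coaster's own z axis and vertical above 0.25 rad).
It fails at once if the opener is dropped onto the shelf (its eye sinks below 0.125 m) (height (world z) of opener_eye below 0.125 m).
It also fails if it takes over 72 s, if anything falls off the work surface, if the arm or the gripper's body presses on something with over 40 N, if the wrist force passes 120 N, or if a joint passes its speed limit or range.

ROBOT

A 7-joint arm with a two-finger parallel gripper is mounted at the origin on the work surface. World frame = base frame: x ahead of the robot, y to its left, z up, the work surface at z = 0. Lengths are in m, angles in rad, forces in N, time in s.
With the tool pointing down it reaches from about 0.4 to 0.85 m from the base axis. Payload 6.9 kg.
Tool frame: the origin (TCP) lies midway between the tips of the shut fingers; the grasp point (between the pads) lies 19 mm behind it; z points along the fingers, y is the line along which they close (so a half turn about z gives the same grasp; the last joint's range is limited). The gripper opens to 85 mm and grips with 20 to 120 N. Pads are 22 mm wide; open, the fingers measure 114 mm over their backs; the gripper's body (76 mm by 85 mm) begins 54 mm behind the grasp point. The pads swing forward as they close: fully open they stand 13 mm farther back than shut.
Start: joints at [-0.995, 0.507, -0.238, 1.5, 0.126, 1.149, -0.155], TCP at [0.284, 0.557, 0.231] pointing down, gripper open.
Joint ranges: [-3.08, 3.08], [-0.24, 2.05], [-1.43, 1.35], [0, 2.5], [-1.52, 4.66], [0.17, 1.96], [-2.89, 2.89]. Speed limits (rad/s): [2.39, 2.39, 3.14, 3.14, 3.14, 3.14, 3.14].

INTERFACE

Orientations are given as [roll, pitch, yaw] about the fixed x, y, z axes, in that order (R = Rz(yaw) Ry(pitch) Rx(roll)).
In Python, from cell import bot gives the robot as it stands. The module is installed in compiled form; this text tells all that it offers.
- The arm moves only by the tool play_rows, never from a script. Its argument "moves" is one flat list of numbers, 5 for each row, row after row: the finger opening in mm, from 0 to 85.4, then the shift along the tool's x, y, z normalised to -1 to 1, where 1 is 60 mm, then the turn about the tool's z normalised to -1 to 1, where 1 is 0.1 rad. In form: [jaw, tx, ty, tz, roll, jaw, tx, ty, tz, roll, ...]. A call has 1 to 8 rows; each row shifts and turns the commanded pose from where the row before left it, along the tool's axes as they then stand; what a row does not reach is not made up. A row lasts 1/8 s, in which the tool goes at most 62.5 mm and 10.7 degrees, less where a joint would pass 70% of its speed; a pose out of reach is approached as far as the arm can. A call with a number of a shift or a turn outside -1 to 1 is refused whole. A call with a gripper value outside its range is refused whole. The fingers move at their own pace and stop on an object; the grip force is fixed at half the most. Time passes only in rows, so rows that do not move let the fingers close. It gives the time, the measured TCP pose, the force and the opening at its end, in the units of the state.
- bot.get_obs(): the state, without advancing time (a new reading comes with each control period).
- bot.grab_frame(name): name is "side" or "top"; returns a dict with "image" (384x512x3 uint8, red, green, blue), "z_map" (384x512 float32, m along the optical axis (not along the pixel's ray), 0 where there is no reading), "camera_matrix" (3x3 intrinsics, pixels), "R" (3x3) and "t" (3): a world point X has camera coordinates R X + t. Camera axes: x right, y down, z forward; pixel columns grow to the right and rows downward; lengths in m; the calibration is good to about 2 mm. A picture is of the moment at which its call begins.
- bot.hand_in(): hands the job in, once; it reports no verdict.
Trained networks look in the newest picture that a camera, given by its name, has taken for a name from the list of things; names that differ only in an ending like _2 or _b are one class to them, and where a whole thing is asked for, a point or a joint stands for the part that bears it (a point fixed in the world has none). Each returns a list of dicts, best first, with "conf" (0 to 1); they miss things now and then, are a little off and sometimes report something else, mostly with a low value. They report only what shows in the picture. A call takes as long as a camera call.
- bot.search_frame(camera, label): "bbox" ([centre column, centre row, width, height] as shares, 0 to 1, of the picture: columns of its width, rows of its height, round what is visible of it).
- bot.landmark_of(camera, label): "position" ([column, row] as shares, 0 to 1, of the picture: columns of its width, rows of its height: a listed point, or the origin of a listed thing).
The state is a dict: "clock": time; "joint_pos": joint angles; "joint_vel": joint speeds; "effort": joint torques, N m; "tcp_pos": TCP position; "eef_rot": TCP orientation; "ft_force": force on the tool from outside, world axes, zero at the start; "ft_torque": the same for the moment, N m; "finger_gap": finger opening in m.
Only numpy, scipy, OpenCV 4.12 (cv2) and the standard library are available. Lean on these libraries where they do the work, as an engineer would, in place of code of your own. Each camera call takes 0.05 s, during which the arm holds its last target. There are 200 camera calls.

## Working session

There is one attempt and no reset: what is moved stays moved. The work goes in short steps, Python scripts to look and compute and a tool call to move; the robot and the scene stay as the last step left them, time stands still between calls to the robot, and variables do not carry over. Pictures are saved under pics/ and viewed, on a budget of 10 in all, crops included, one or two more only if the job needs it, and the job is handed in when it is done.

Besides the shell and the picture viewer there is one more tool, called after "Call:" as name(argument=value, ...) on one line, values as JSON. play_rows: Moves the arm, as the interface text tells. Scaled input: -1 to 1 covers 60 mm each way for a shift and 0.1 rad each way for a turn. Its arguments: {"type":"object","properties":{"moves":{"type":"array","items":{"type":"number"}}},"required":["moves"]}

```bash
mkdir -p pics; ls; cat > h.py <<'E'
import numpy as np, cv2
from cell import bot
def grab(n): return bot.grab_frame(n)
def px2w(f,u,v,z=None,win=2):
    """world point of pixel from depth, or on plane of height z"""
    K,R,t=[np.array(f[k]) for k in("camera_matrix","R","t")]
    ray=np.linalg.inv(K)@[u,v,1]
    if z is None:
        d=f["z_map"][max(0,int(v)-win):int(v)+win+1,max(0,int(u)-win):int(u)+win+1]; d=d[d>0]
        return R.T@(ray*np.median(d)-t) if d.size else None
    o=-R.T@t; r=R.T@ray
    return o+r*(z-o[2])/r[2]
def cloud(f):
    K,R,t=[np.array(f[k]) for k in("camera_matrix","R","t")]
    h,w=f["z_map"].shape; u,v=np.meshgrid(np.arange(w),np.arange(h))
    p=np.stack([u,v,np.ones_like(u)],-1)@np.linalg.inv(K).T*f["z_map"][...,None]
    return (p-t)@R
def w2px(f,X):
    c=np.array(f["R"])@X+f["t"]; p=np.array(f["camera_matrix"])@c; return p[:2]/p[2]
def save(f,n): cv2.imwrite(f"pics/{n}.png",cv2.cvtColor(f["image"],cv2.COLOR_RGB2BGR))
E
python3 - <<'E'
from h import *
np.set_printoptions(precision=4,suppress=True)
o=bot.get_obs(); print(o)
ims=[]
H={'full_hook_arm':.208,'spare_hook_arm':.208,'full_keeper_pivot':.191,'spare_keeper_pivot':.191,'opener_tab':.243,'opener_eye':.181,'full_mount':0,'spare_mount':0,'dice_cup':0,'coaster':0,'remote':0.015,'dock':0}
for n in("side","top"):
    f=grab(n); save(f,n+"0"); np.savez(n+"0.npz",**f); ims.append(f["image"])
    print(n,'cam at',-np.array(f["R"]).T@f["t"], 'fwd',np.array(f["R"])[2])
    for k,z in H.items():
        for d in bot.landmark_of(n,k)[:2]:
            u,v=np.array(d["position"])*[512,384]
            print(k,round(d["conf"],2),(int(u),int(v)),'plane',px2w(f,u,v,z),'depth',px2w(f,u,v))
E
```

```text
pics
{'clock': 0.0, 'joint_pos': array([-0.9945,  0.5083, -0.2375,  1.5012,  0.1257,  1.1489, -0.1548]), 'joint_vel': array([-0.001 ,  0.0005, -0.0016, -0.0003,  0.0008,  0.0012, -0.0022]), 'effort': array([ -0.0004, -62.0609,  -2.187 , -24.9655,   0.0127,   0.012 ,
         0.0001]), 'tcp_pos': array([0.2833, 0.5565, 0.2304]), 'eef_rot': array([-3.1398,  0.0001,  2.6709]), 'ft_force': array([ 0.6801, -0.548 ,  0.2968]), 'ft_torque': array([-0.017 , -0.0143,  0.0106]), 'finger_gap': 0.08532785753469486}
side cam at [ 0.4241 -0.7577  1.063 ] fwd [ 0.0791  0.6156 -0.7841]
full_hook_arm 0.65 (312, 234) plane [ 0.6277 -0.2213  0.208 ] depth [ 0.6273 -0.2222  0.2095]
full_hook_arm 0.19 (225, 144) plane [0.4608 0.0697 0.208 ] depth [0.4677 0.2262 0.0463]
spare_hook_arm 0.53 (271, 141) plane [0.5767 0.067  0.208 ] depth [0.5767 0.067  0.208 ]
full_keeper_pivot 0.62 (300, 206) plane [ 0.6192 -0.1314  0.191 ] depth [ 0.6205 -0.127   0.185 ]
full_keeper_pivot 0.19 (312, 232) plane [ 0.6325 -0.2067  0.191 ] depth [ 0.628  -0.2185  0.2097]
spare_keeper_pivot 0.64 (272, 122) plane [0.5922 0.1528 
[... 1604 characters left out ...]
2034  0.2135]
full_mount 0.85 (315, 163) plane [ 0.6311 -0.171   0.    ] depth [ 0.6074 -0.1571  0.1233]
full_mount 0.66 (174, 171) plane [0.619  0.2059 0.    ] depth [0.5813 0.157  0.2076]
spare_mount 0.94 (208, 186) plane [0.5783 0.115  0.    ] depth [0.5688 0.105  0.0661]
dice_cup 0.56 (274, 229) plane [ 0.4602 -0.0576  0.    ] depth [ 0.46   -0.0576  0.0055]
dice_cup 0.25 (316, 166) plane [ 0.6222 -0.1742  0.    ] depth [ 0.6083 -0.1655  0.075 ]
remote 0.66 (152, 225) plane [0.4765 0.2603 0.015 ] depth [0.4744 0.2481 0.0571]
remote 0.31 (304, 152) plane [ 0.6572 -0.141   0.015 ] depth [ 0.6198 -0.1263  0.1856]
dock 0.84 (151, 230) plane [0.4644 0.2654 0.    ] depth [0.4624 0.2501 0.0525]
```

View pics/top0.png

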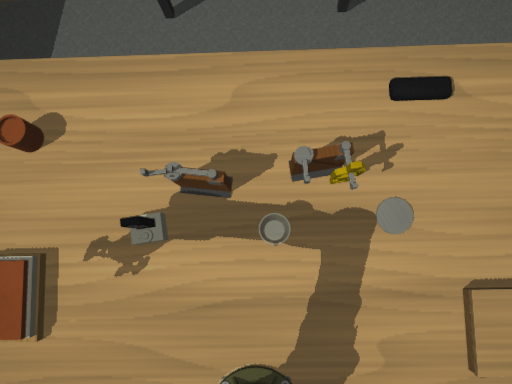

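View pics/side0.png

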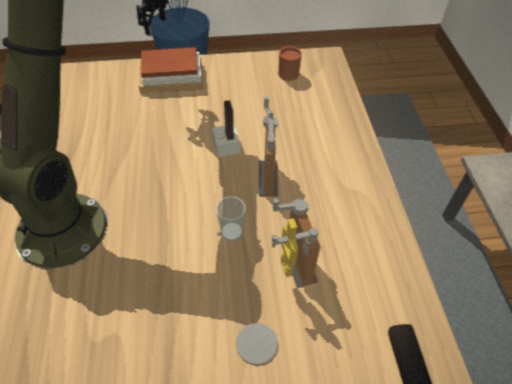

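The top picture shows the spare mount at left (hinge ~(212,174), keeper disc ~(172,170), lever towards (145,173)). The full mount is at right (hinge ~(346,146), keeper ~(304,155), opener ~(348,172)). The cup is at (274,229), the coaster at (395,215) and the dock and remote at (148,228). The side picture agrees. Next I build a metric height map of both mounts.

```bash
python3 - <<'E'
from h import *
S=[dict(np.load(n+"0.npz")) for n in("side","top")]
def draw(cx,cy,W=.2,s=1900):
    N=int(W*s); im=np.zeros((N,N,3),np.uint8)
    for k,f in enumerate(S):
        P=cloud(f).reshape(-1,3); C=f["image"].reshape(-1,3)
        m=(abs(P[:,0]-cx)<W/2)&(abs(P[:,1]-cy)<W/2)&(P[:,2]>.17)&(P[:,2]<.3)
        for p in P[m]:
            c=int((cy+W/2-p[1])*s); r=int((cx+W/2-p[0])*s)
            hue=int(np.clip((p[2]-.17)/.1*150,0,150))
            col=cv2.cvtColor(np.uint8([[[hue,255,255]]]),cv2.COLOR_HSV2BGR)[0,0].tolist()
            cv2.circle(im,(c,r),2,col,-1 if k else 1)
    for i in range(0,int(W*1000),20):
        for j in range(0,int(W*1000),20):
            cv2.circle(im,(int(i*s/1000),int(j*s/1000)),1,(255,255,255),-1)
    return im
cv2.imwrite("pics/map.png",np.hstack([draw(.58,.13),draw(.60,-.17)]))
for cx,cy in((.58,.13),(.61,-.17)):
    P=np.vstack([cloud(f).reshape(-1,3) for f in S]); m=(abs(P[:,0]-cx)<.08)&(abs(P[:,1]-cy)<.12)&(P[:,2]>.03)&(P[:,2]<.16)
    print(np.histogram(P[(abs(P[:,0]-cx)<.08)&(abs(P[:,1]-cy)<.12),2],bins=np.arange(0,.28,.01)))
    for k,f in enumerate(S):
        P=cloud(f).reshape(-1,3); 
        for lo,hi in((.17,.181),(.183,.199),(.202,.212),(.216,.226)):
            m=(abs(P[:,0]-cx)<.09)&(abs(P[:,1]-cy)<.12)&(P[:,2]>lo)&(P[:,2]<hi)
            if m.sum()>4: print(k,lo,m.sum(),cv2.minAreaRect(P[m,:2].astype(np.float32)*1000))
E
```

```text
(array([3908,   83,   53,   60,   75,   72,   51,   55,   86,   47,   57,
         56,   47,   55,   60,   53,   64,  337,  300,  225,  327,  184,
         87,    0,    0,    0,    0,    0]), array([0.  , 0.01, 0.02, 0.03, 0.04, 0.05, 0.06, 0.07, 0.08, 0.09, 0.1 ,
       0.11, 0.12, 0.13, 0.14, 0.15, 0.16, 0.17, 0.18, 0.19, 0.2 , 0.21,
       0.22, 0.23, 0.24, 0.25, 0.26, 0.27, 0.28]))
0 0.17 137 ((577.2760620117188, 104.56228637695312), (108.60938262939453, 38.259368896484375), 78.86539459228516)
0 0.183 164 ((587.2619018554688, 141.01429748535156), (159.27130126953125, 40.7769889831543), 84.49655151367188)
0 0.202 158 ((583.7105102539062, 141.214599609375), (160.233154296875, 20.159875869750977), 86.38062286376953)
0 0.216 39 ((586.5870361328125, 189.47463989257812), (11.145734786987305, 70.60521697998047), 4.00332498550415)
1 0.17 240 ((578.9834594726562, 119.78118133544922), (133.4188232421875, 31.80116081237793), 83.59832763671875)
1 0.183 254 ((587.167236328125, 143.35723876953125), (155.59266662597656, 40.496368408203125), 89.73465728759766)
1 0.202 237 ((581.7125854492188, 14
[... 779 characters left out ...]
003906), 1.1416850090026855)
0 0.202 298 ((568.1465454101562, -201.59201049804688), (88.54316711425781, 126.51060485839844), 44.78642654418945)
0 0.216 85 ((551.3649291992188, -183.5254364013672), (46.05500411987305, 112.85192108154297), 11.692233085632324)
1 0.17 372 ((599.9282836914062, -175.10691833496094), (73.10707092285156, 139.455078125), 8.62899112701416)
1 0.183 369 ((589.5617065429688, -177.38491821289062), (154.5356903076172, 89.9126968383789), 81.04200744628906)
1 0.202 266 ((566.87548828125, -195.10574340820312), (88.63338470458984, 127.0616683959961), 40.56739807128906)
1 0.216 82 ((563.5955810546875, -179.8078155517578), (111.8905029296875, 40.10700607299805), 80.839111328125)
```

View pics/map.png

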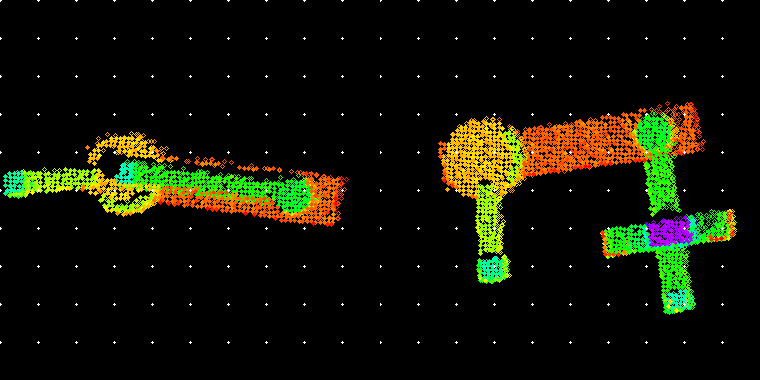

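```bash
cat >> h.py <<'E'
def plan(*wps,start=None):
    """wps: (x,y,z,yaw,jaw,nrows). Prints rows for play_rows, 8 to a line, from the present pose."""
    o=bot.get_obs(); p,yaw=(o["tcp_pos"].copy(),o["eef_rot"][2]) if start is None else (np.array(start[:3],float),start[3])
    print('at',p.round(4),'yaw',round(yaw,3)); rows=[]
    for *w,jaw,n in wps:
        for k in range(n,0,-1):
            A=np.array([[np.cos(yaw),np.sin(yaw),0],[np.sin(yaw),-np.cos(yaw),0],[0,0,-1]])
            s=np.round(A@((np.array(w[:3])-p)/k)/.06,2); r=round(-(w[3]-yaw)/k/.1,2)
            if max(abs(s).max(),abs(r))>1: print('!too fast',w,s,r)
            p=p+A.T@s*.06; yaw-=r*.1; rows.append([jaw,*s.tolist(),r])
    for i in range(0,len(rows),8): print([v for q in rows[i:i+8] for v in q])
E
python3 - <<'E'
from h import *
plan((.4,.45,.28,1.9,0,8),(.625,.218,.26,1.571,0,7),(.625,.218,.26,1.571,0,1))
E
```

```text
at [0.2835 0.557  0.2313] yaw 2.671
[0, -0.32, -0.09, -0.1, np.float64(0.96), 0, -0.32, -0.06, -0.1, np.float64(0.96), 0, -0.33, -0.03, -0.1, np.float64(0.96), 0, -0.33, 0.01, -0.1, np.float64(0.97), 0, -0.33, 0.04, -0.1, np.float64(0.96), 0, -0.32, 0.07, -0.1, np.float64(0.97), 0, -0.31, 0.1, -0.11, np.float64(0.96), 0, -0.31, 0.13, -0.1, np.float64(0.97)]
[0, -0.7, 0.33, 0.05, np.float64(0.47), 0, -0.68, 0.36, 0.05, np.float64(0.47), 0, -0.66, 0.39, 0.05, np.float64(0.47), 0, -0.64, 0.42, 0.05, np.float64(0.47), 0, -0.62, 0.45, 0.04, np.float64(0.47), 0, -0.6, 0.48, 0.05, np.float64(0.47), 0, -0.58, 0.51, 0.04, np.float64(0.47), 0, 0.0, 0.0, 0.0, np.float64(-0.0)]
```

Call:
play_rows(moves=[0,-0.32,-0.09,-0.1,0.96,0,-0.32,-0.06,-0.1,0.96,0,-0.33,-0.03,-0.1,0.96,0,-0.33,0.01,-0.1,0.97,0,-0.33,0.04,-0.1,0.96,0,-0.32,0.07,-0.1,0.97,0,-0.31,0.1,-0.1,0.96,0,-0.31,0.13,-0.1,0.97])

```text
clock: 2.3
tcp_pos: [0.4007, 0.4495, 0.2795]
eef_rot: [-3.142, -0.0, 1.897]
ft_force: [-0.6, 0.5, -0.6]
finger_gap: -0.0001
```

Call:
play_rows(moves=[0,-0.7,0.33,0.05,0.47,0,-0.68,0.36,0.05,0.47,0,-0.66,0.39,0.05,0.47,0,-0.64,0.42,0.05,0.47,0,-0.62,0.45,0.04,0.47,0,-0.6,0.48,0.05,0.47,0,-0.58,0.51,0.04,0.47,0,0,0,0,0])

```text
clock: 3.3
tcp_pos: [0.6273, 0.2128, 0.2587]
eef_rot: [3.141, 0.003, 1.564]
ft_force: [-1.3, 0.3, -0.6]
finger_gap: -0.0001
```

```bash
sed -i 's/r=round(-(w\[3\]-yaw)\/k\/.1,2)/r=float(round(-(w[3]-yaw)\/k\/.1,2))+0/' h.py; python3 - <<'E'
from h import *
plan((.625,.218,.194,1.571,0,3),(.605,.218,.194,1.571,0,2),(.5844,.221,.194,1.571,0,3),(.5602,.2126,.194,1.571,0,3),(.5446,.1968,.194,1.571,0,3),(.5388,.1836,.194,1.571,0,2))
E
```

```text
at [0.6273 0.2128 0.2587] yaw 1.564
[0, 0.03, -0.01, 0.36, -0.02, 0, 0.03, -0.01, 0.36, -0.03, 0, 0.03, -0.02, 0.36, -0.02, 0, -0.0, -0.17, -0.0, 0.0, 0, -0.0, -0.16, -0.0, 0.0, 0, 0.02, -0.12, -0.0, 0.0, 0, 0.01, -0.11, -0.0, 0.0, 0, 0.02, -0.12, -0.0, 0.0]
[0, -0.05, -0.13, -0.0, 0.0, 0, -0.05, -0.13, -0.0, 0.0, 0, -0.04, -0.14, -0.0, 0.0, 0, -0.09, -0.09, -0.0, 0.0, 0, -0.09, -0.08, -0.0, 0.0, 0, -0.09, -0.09, -0.0, 0.0, 0, -0.11, -0.05, -0.0, 0.0, 0, -0.11, -0.05, -0.0, 0.0]
```

Call:
play_rows(moves=[0,0,0,0.36,0,0,0,0,0.36,0,0,0,0,0.36,0,0,0,-0.17,0,0,0,0,-0.16,0,0,0,0.02,-0.12,0,0,0,0.01,-0.11,0,0,0,0.02,-0.12,0,0])

```text
clock: 4.3
tcp_pos: [0.5841, 0.2206, 0.1953]
eef_rot: [3.14, -0.0, 1.57]
ft_force: [1.6, -1.9, -0.1]
finger_gap: 0.0
```

Call:
play_rows(moves=[0,-0.05,-0.13,0,0,0,-0.05,-0.13,0,0,0,-0.04,-0.14,0,0,0,-0.09,-0.09,0,0,0,-0.09,-0.08,0,0,0,-0.09,-0.09,0,0,0,-0.11,-0.05,0,0,0,-0.11,-0.05,0,0])

```text
clock: 5.3
tcp_pos: [0.5414, 0.1835, 0.1953]
eef_rot: [3.135, -0.002, 1.57]
ft_force: [14.2, 10.7, -5.6]
finger_gap: -0.0002
```

```bash
cat >> h.py <<'E'
def hmap(cx,cy,name,W=.2,s=3.0e3,cams=("top",)):
    N=int(W*s); im=np.zeros((N,N,3),np.uint8)
    for n in cams:
        f=grab(n); P=cloud(f).reshape(-1,3)
        m=(abs(P[:,0]-cx)<W/2)&(abs(P[:,1]-cy)<W/2)&(P[:,2]>.17)&(P[:,2]<.235)
        for p in P[m]:
            hue=int(np.clip((p[2]-.17)/.1*150,0,150))
            cv2.circle(im,(int((cy+W/2-p[1])*s),int((cx+W/2-p[0])*s)),3,cv2.cvtColor(np.uint8([[[hue,255,255]]]),cv2.COLOR_HSV2BGR)[0,0].tolist(),-1)
    cv2.imwrite(f"pics/{name}.png",im)
    return np.array(cloud(f).reshape(-1,3))
E
python3 - <<'E'
from h import *
P=hmap(.58,.15,'m1',cams=("side","top"))
E
```

```text
(no output)
```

View pics/m1.png

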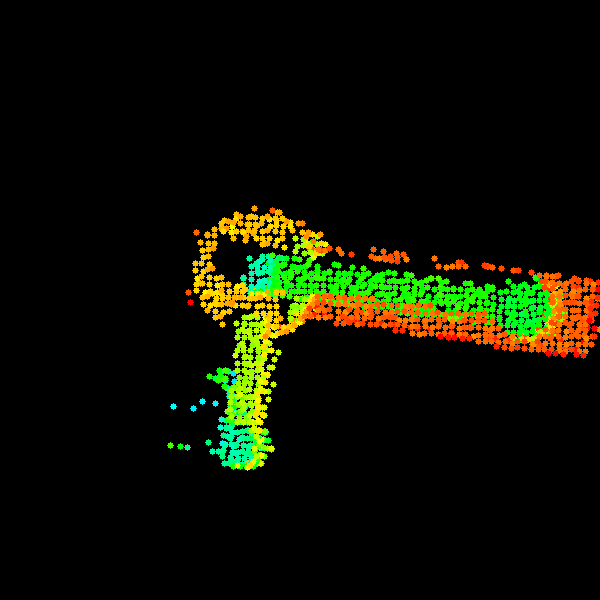

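The height map shows the keeper lever from (260,270) to its tab at (240,447), out to the front at about 1.6 rad and against its stop. The hook is still folded. Now the hook.

```bash
python3 - <<'E'
from h import *
Y=1.571
plan((.541,.198,.196,Y,0,1),(.555,.195,.25,Y,0,2),(.617,.113,.25,Y,0,3),(.617,.113,.192,Y,0,2),
(.604,.1164,.192,Y,0,2),(.5886,.1244,.192,Y,0,2),(.5669,.125,.192,Y,0,3),(.5495,.1171,.192,Y,0,2),(.5388,.1062,.192,Y,0,2),(.534,.095,.192,Y,0,2),(.534,.094,.192,Y,0,1),
 start=(.5388,.1836,.195,Y))
E
```

```text
at [0.5388 0.1836 0.195 ] yaw 1.571
[0, 0.24, 0.04, -0.02, 0.0, 0, -0.03, 0.12, -0.45, 0.0, 0, -0.02, 0.11, -0.45, 0.0, 0, -0.46, 0.34, 0.0, 0.0, 0, -0.45, 0.35, 0.0, 0.0, 0, -0.46, 0.34, 0.0, 0.0, 0, 0.0, 0.0, 0.49, 0.0, 0, 0.0, 0.0, 0.48, 0.0]
[0, 0.03, -0.11, 0.0, 0.0, 0, 0.03, -0.1, 0.0, 0.0, 0, 0.07, -0.13, 0.0, 0.0, 0, 0.06, -0.13, 0.0, 0.0, 0, 0.0, -0.12, 0.0, 0.0, 0, 0.01, -0.12, 0.0, 0.0, 0, 0.0, -0.12, 0.0, 0.0, 0, -0.06, -0.15, 0.0, 0.0]
[0, -0.07, -0.14, 0.0, 0.0, 0, -0.09, -0.09, 0.0, 0.0, 0, -0.09, -0.09, 0.0, 0.0, 0, -0.09, -0.04, 0.0, 0.0, 0, -0.1, -0.04, 0.0, 0.0, 0, -0.01, -0.0, 0.0, 0.0]
```

Call:
play_rows(moves=[0,0.24,0.04,-0.02,0,0,-0.03,0.12,-0.45,0,0,-0.02,0.11,-0.45,0,0,-0.46,0.34,0,0,0,-0.45,0.35,0,0,0,-0.46,0.34,0,0,0,0,0,0.49,0,0,0,0,0.48,0])

```text
clock: 6.4
tcp_pos: [0.6162, 0.1111, 0.1909]
eef_rot: [-3.141, 0.0, 1.569]
ft_force: [-0.9, -0.4, -0.2]
finger_gap: 0.0001
```

Call:
play_rows(moves=[0,0.03,-0.11,0,0,0,0.03,-0.1,0,0,0,0.07,-0.13,0,0,0,0.06,-0.13,0,0,0,0,-0.12,0,0,0,0.01,-0.12,0,0,0,0,-0.12,0,0,0,-0.06,-0.15,0,0])

```text
clock: 7.4
tcp_pos: [0.5572, 0.1211, 0.1916]
eef_rot: [3.142, -0.0, 1.571]
ft_force: [3.5, 0.3, 0.9]
finger_gap: -0.0
```

Call:
play_rows(moves=[0,-0.07,-0.14,0,0,0,-0.09,-0.09,0,0,0,-0.09,-0.09,0,0,0,-0.09,-0.04,0,0,0,-0.1,-0.04,0,0,0,-0.01,0,0,0])

```text
clock: 8.15
tcp_pos: [0.5347, 0.0973, 0.1918]
eef_rot: [3.139, -0.005, 1.573]
ft_force: [6.3, 12.5, -4.4]
finger_gap: -0.0001
```

```bash
python3 - <<'E'
from h import *
hmap(.55,.12,'m2',cams=("side","top"))
E
```

```text
(no output)
```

View pics/m2.png

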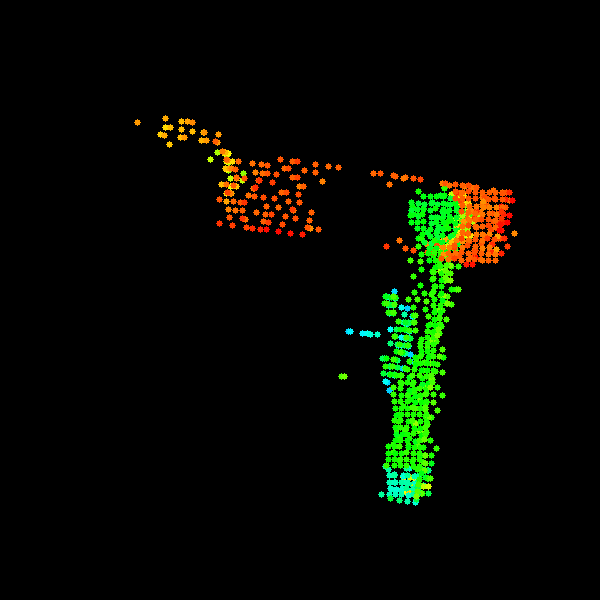

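The map shows the hook from its hinge (437,215) to its lip (405,485), straight out. With 14 N on the fingers it is at its stop. Next I fetch the opener.

```bash
python3 - <<'E'
from h import *
Y=1.571
plan((.535,.112,.192,Y,0,1),(.54,.118,.262,Y,0,2),(.578,-.2216,.30,1.706,60,11),(.578,-.2216,.229,1.706,60,2),
 start=(.534,.0955,.192,Y))
E
```

```text
at [0.534  0.0955 0.192 ] yaw 1.571
[0, 0.27, 0.02, 0.0, 0.0, 0, 0.05, 0.04, -0.58, 0.0, 0, 0.05, 0.04, -0.59, 0.0, 60, -0.51, 0.06, -0.06, -0.12, 60, -0.52, 0.05, -0.06, -0.12, 60, -0.52, 0.04, -0.06, -0.12, 60, -0.52, 0.04, -0.06, -0.12, 60, -0.51, 0.03, -0.06, -0.12]
[60, -0.52, 0.03, -0.06, -0.12, 60, -0.52, 0.02, -0.05, -0.13, 60, -0.51, 0.01, -0.06, -0.13, 60, -0.52, 0.01, -0.05, -0.12, 60, -0.51, 0.0, -0.06, -0.13, 60, -0.52, -0.0, -0.05, -0.12, 60, 0.0, -0.0, 0.59, 0.0, 60, 0.0, -0.0, 0.59, 0.0]
```

Call:
play_rows(moves=[0,0.27,0.02,0,0,0,0.05,0.04,-0.58,0,0,0.05,0.04,-0.59,0,60,-0.51,0.06,-0.06,-0.12,60,-0.52,0.05,-0.06,-0.12,60,-0.52,0.04,-0.06,-0.12,60,-0.52,0.04,-0.06,-0.12,60,-0.51,0.03,-0.06,-0.12])

```text
clock: 9.25
tcp_pos: [0.5556, -0.04, 0.2795]
eef_rot: [-3.139, 0.0, 1.631]
ft_force: [-0.9, 0.3, -0.7]
finger_gap: 0.0603
```

Call:
play_rows(moves=[60,-0.52,0.03,-0.06,-0.12,60,-0.52,0.02,-0.05,-0.13,60,-0.51,0.01,-0.06,-0.13,60,-0.52,0.01,-0.05,-0.12,60,-0.51,0,-0.06,-0.13,60,-0.52,0,-0.05,-0.12,60,0,0,0,0,60,0,0,0,0])

```text
clock: 10.25
tcp_pos: [0.5772, -0.2228, 0.2991]
eef_rot: [-3.14, -0.001, 1.706]
ft_force: [0.1, 0.7, 0.1]
finger_gap: 0.0599
```

```bash
python3 - <<'E'
from h import *
print(bot.get_obs()["finger_gap"])
for n in("side",):
    f=grab(n); save(f,"pick"); P=cloud(f)
    m=(f["image"][...,0]>110)&(f["image"][...,2]<90)&(P[...,2]>.225)&(P[...,2]<.27)&(abs(P[...,0]-.58)<.05)&(abs(P[...,1]+.22)<.04)
    print(m.sum(),P[m].mean(0) if m.any() else 0)
plan((.578,-.2216,.229,1.706,60,2),(.578,-.2216,.229,1.706,0,5))
im=cv2.imread("pics/pick.png")[150:300,200:400]; cv2.imwrite("pics/pickc.png",cv2.resize(im,None,fx=4,fy=4,interpolation=cv2.INTER_CUBIC))
E
```

```text
0.059851690579194906
158 [ 0.57631174 -0.22793469  0.25176198]
at [ 0.5774 -0.2223  0.2993] yaw 1.707
[60, 0.0, 0.01, 0.59, 0.0, 60, 0.01, 0.0, 0.58, 0.01, 0, -0.0, 0.0, 0.0, 0.0, 0, -0.0, 0.0, 0.0, 0.0, 0, -0.0, 0.0, 0.0, 0.0, 0, -0.0, 0.0, 0.0, 0.0, 0, -0.0, 0.0, 0.0, 0.0]
```

View pics/pickc.png

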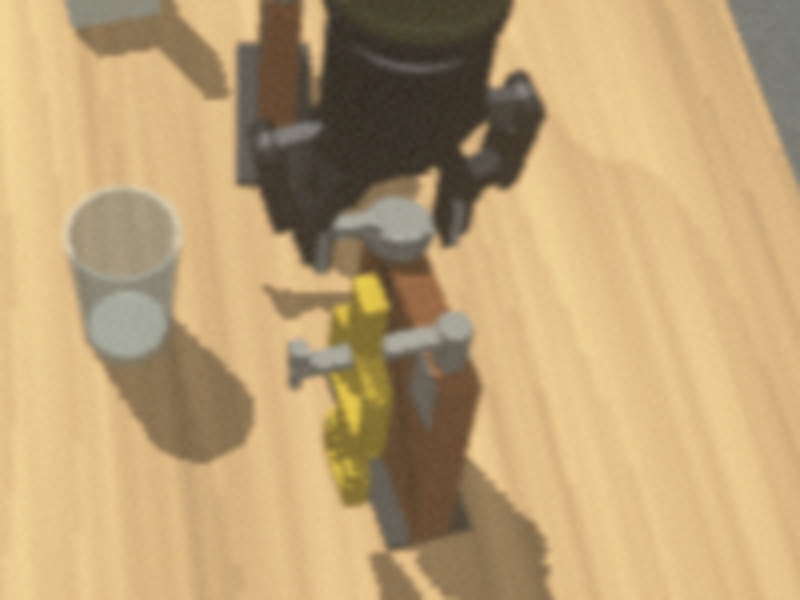

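The crop shows the open fingers at (315,255) and (455,230) straddling the tab at (370,297). The opener hangs free on its arm. Now the grasp.

Call:
play_rows(moves=[60,0,0,0.59,0,60,0,0,0.58,0,0,0,0,0,0,0,0,0,0,0,0,0,0,0,0,0,0,0,0,0,0,0,0,0,0,0,0,0,0,0])

```text
clock: 11.3
tcp_pos: [0.5784, -0.2237, 0.2312]
eef_rot: [3.139, 0.001, 1.706]
ft_force: [-1.1, 0.9, 6.7]
finger_gap: 0.0129
```

```bash
python3 - <<'E'
from h import *
plan((.578,-.2216,.255,1.706,0,3),(.578,-.2216,.255,1.706,0,1))
E
```

```text
at [ 0.5784 -0.2237  0.2312] yaw 1.706
[0, 0.01, -0.0, -0.13, 0.0, 0, 0.01, -0.0, -0.13, 0.0, 0, 0.02, -0.0, -0.14, 0.0, 0, -0.0, -0.0, 0.0, 0.0]
```

Call:
play_rows(moves=[0,0,0,-0.15,0,0,0,0,-0.15,0,0,0,0,-0.14,0,0,0,0,0,0,0,0,0,0,0])

```text
clock: 11.92
tcp_pos: [0.5776, -0.2235, 0.2556]
eef_rot: [-3.141, -0.0, 1.706]
ft_force: [-0.9, -0.1, -1.6]
finger_gap: 0.0135
```

```bash
python3 - <<'E'
from h import *
o=bot.get_obs(); print(o["tcp_pos"],o["ft_force"],o["finger_gap"])
f=grab("side"); im=cv2.cvtColor(f["image"],cv2.COLOR_RGB2BGR)[170:300,230:360]; cv2.imwrite("pics/lift.png",cv2.resize(im,None,fx=4.5,fy=4.5,interpolation=cv2.INTER_CUBIC))
P=cloud(f); m=(f["image"][...,0]>110)&(f["image"][...,2]<.6*f["image"][...,0])&(f["image"][...,1]>.6*f["image"][...,0])&(abs(P[...,0]-.58)<.05)&(abs(P[...,1]+.22)<.05)&(P[...,2]>.03)
print(m.sum(), np.percentile(P[m][:,2],[0,1,50,99,100]))
E
```

```text
[ 0.57756851 -0.22349442  0.25562517] [-0.86915849 -0.13166944 -1.6068411 ] 0.013450516128721012
744 [0.04823372 0.09222227 0.18526592 0.54538385 0.65644511]
```

View pics/lift.png

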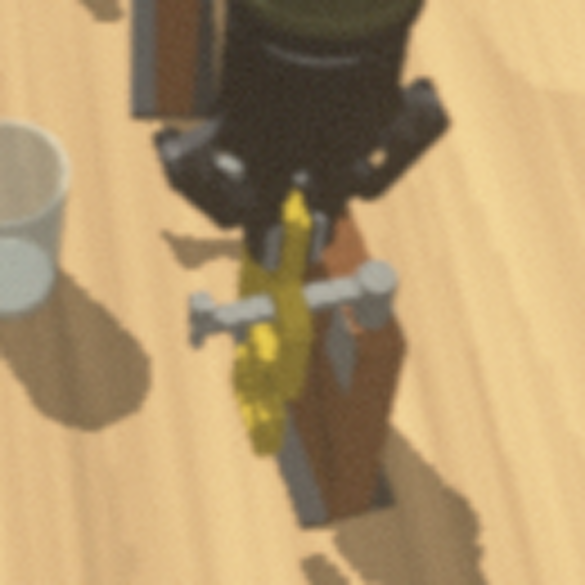

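The crop shows the opener held by its tab at (295,210) and lifted, with the arm still through the eye. Its weight (1.6 N) is on the wrist and its lower end is near 92 mm (91 expected). Next I draw it straight out along the arm.

Call:
play_rows(moves=[0,0,-0.2,0,0,0,0,-0.2,0,0,0,0,-0.2,0,0,0,0,-0.2,0,0,0,0,-0.2,0,0,0,0,-0.2,0,0,0,0,0,0,0])

```text
clock: 12.85
tcp_pos: [0.5054, -0.2336, 0.2562]
eef_rot: [-3.142, 0.0, 1.705]
ft_force: [0.7, 0.0, -1.0]
finger_gap: 0.0132
```

```bash
python3 - <<'E'
from h import *
print(bot.get_obs()["ft_force"],bot.get_obs()["finger_gap"])
Z=.2556
Y=1.571-.13
# spare arm: hinge (.5775,.0745), dir (-.991,.13)
h=np.array([.5775,.0745]);u=np.array([-.9915,.13])
a=h+.125*u; b=h+.05*u; print(a,b)
plan((.495,-.234,.32,1.706,0,2),(.445,-.1,.33,1.6,0,4),(*a,.33,Y,0,6),(*a,.33,Y,0,1),(*a,Z,Y,0,2),(*a,Z,Y,0,1))
E
```

```text
[ 0.71861149  0.0284906  -0.98528558] 0.013208400267049978
[0.4535625 0.09075  ] [0.527925 0.081   ]
at [ 0.5054 -0.2336  0.2562] yaw 1.705
[0, 0.01, -0.09, -0.53, -0.01, 0, 0.01, -0.08, -0.53, 0.0, 0, 0.58, -0.13, -0.04, 0.26, 0, 0.58, -0.15, -0.04, 0.27, 0, 0.57, -0.16, -0.05, 0.26, 0, 0.57, -0.18, -0.04, 0.27, 0, 0.53, 0.04, -0.0, 0.26, 0, 0.53, 0.03, -0.0, 0.27]
[0, 0.53, 0.01, -0.0, 0.26, 0, 0.53, -0.0, -0.0, 0.27, 0, 0.53, -0.02, -0.0, 0.26, 0, 0.53, -0.03, -0.0, 0.27, 0, -0.0, -0.0, -0.0, 0.0, 0, -0.0, -0.0, 0.62, 0.0, 0, -0.0, -0.0, 0.62, 0.0, 0, -0.0, -0.0, -0.0, 0.0]
```

Call:
play_rows(moves=[0,0,-0.09,-0.53,0,0,0,-0.08,-0.53,0,0,0.58,-0.13,-0.04,0.26,0,0.58,-0.15,-0.04,0.27,0,0.57,-0.16,-0.05,0.26,0,0.57,-0.18,-0.04,0.27,0,0.53,0.04,0,0.26,0,0.53,0.03,0,0.27])

```text
clock: 13.85
tcp_pos: [0.4495, -0.0357, 0.33]
eef_rot: [3.141, -0.0, 1.546]
ft_force: [1.3, -0.5, -2.0]
finger_gap: 0.0135
```

Call:
play_rows(moves=[0,0.53,0.01,0,0.26,0,0.53,0,0,0.27,0,0.53,-0.02,0,0.26,0,0.53,-0.03,0,0.27,0,0,0,0,0,0,0,0,0.62,0,0,0,0,0.62,0,0,0,0,0,0])

```text
clock: 14.85
tcp_pos: [0.4535, 0.0892, 0.2535]
eef_rot: [-3.137, 0.002, 1.44]
ft_force: [0.0, -0.2, -1.2]
finger_gap: 0.0133
```

```bash
python3 - <<'E'
from h import *
o=bot.get_obs(); print(o["tcp_pos"],o["eef_rot"],o["ft_force"],o["finger_gap"])
g=[]
for n in("side","top"):
    f=grab(n); a=w2px(f,np.array([.50,.085,.2])).astype(int); print(n,a)
    im=cv2.cvtColor(f["image"],cv2.COLOR_RGB2BGR)[a[1]-50:a[1]+50,a[0]-50:a[0]+50]
    g.append(cv2.resize(im,(400,400),interpolation=cv2.INTER_CUBIC))
    P=cloud(f).reshape(-1,3)
    m=(P[:,2]>.2)&(P[:,2]<.227)&(P[:,0]>.45)&(P[:,0]<.59)&(abs(P[:,1]-.08)<.03); 
    C=f["image"].reshape(-1,3).astype(int); grey=(C.max(1)-C.min(1)<25)&(C.max(1)>90); yel=(C[:,0]>100)&(C[:,2]<.5*C[:,0])
    A=P[m&grey]; print('arm',len(A),cv2.fitLine(A[:,:2].astype(np.float32),cv2.DIST_HUBER,0,.01,.01).ravel() if len(A)>5 else'',cv2.minAreaRect(A[:,:2].astype(np.float32)*1000))
    Q=P[yel&(abs(P[:,0]-.46)<.06)&(abs(P[:,1]-.08)<.06)&(P[:,2]>.06)]; print('opener',len(Q),Q.min(0),Q.max(0))
cv2.imwrite("pics/pre.png",np.hstack(g))
E
```

```text
[0.45353144 0.08923807 0.25349938] [-3.13696991e+00  2.10588561e-03  1.44048942e+00] [ 0.02948973 -0.19116251 -1.22904335] 0.013288634959743278
side [240 140]
arm 165 [ 0.99396986 -0.10965372  0.54202986  0.07533668] ((533.9515380859375, 76.18737030029297), (16.190753936767578, 96.99849700927734), 82.93368530273438)
opener 315 [0.44574765 0.05476735 0.09080236] [0.46518541 0.11558753 0.289296  ]
top [208 208]
arm 228 [ 0.99347764 -0.11402684  0.5437434   0.07941663] ((536.8060913085938, 78.66487884521484), (15.472200393676758, 95.64164733886719), 85.23849487304688)
opener 72 [0.44520889 0.05891298 0.09468372] [0.45918122 0.0945586  0.23928377]
```

View pics/pre.png

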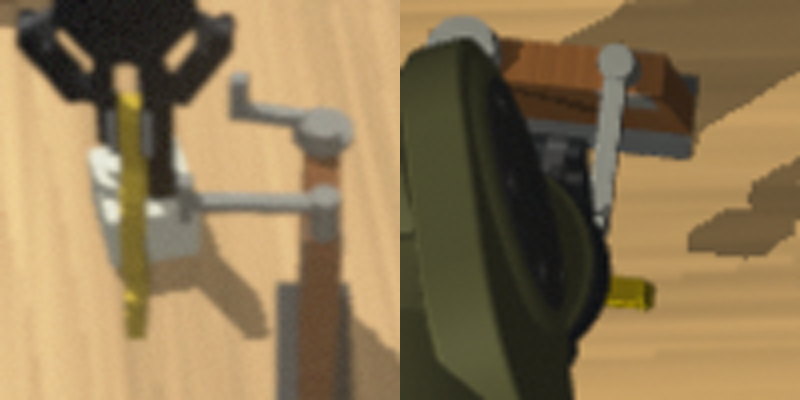

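The left panel shows the opener (125,200) hanging straight in front of the spare arm, whose lip is at (190,195). The right panel shows the same. The measured arm line runs to y≈0.087 at the opener, whose centre is at y≈0.086, with its lower end at 91 mm. That fits, so I go in.

Call:
play_rows(moves=[0,0,0.21,0,0,0,0,0.21,0,0,0,0,0.21,0,0,0,0,0.21,0,0,0,0,0.21,0,0,0,0,0.2,0,0,0,0,0,0,0])

```text
clock: 15.82
tcp_pos: [0.53, 0.0801, 0.255]
eef_rot: [-3.141, 0.0, 1.44]
ft_force: [-0.0, -0.4, -1.8]
finger_gap: 0.0133
```

Call:
play_rows(moves=[0,0,0,0.1,0,0,0,0,0.1,0,0,0,0,0.1,0,0,0,0,0.1,0,0,0,0,0,0])

```text
clock: 16.45
tcp_pos: [0.5292, 0.0805, 0.232]
eef_rot: [3.141, -0.0, 1.441]
ft_force: [-2.4, 0.4, 6.6]
finger_gap: 0.013
```

```bash
python3 - <<'E'
from h import *
o=bot.get_obs(); print(o["tcp_pos"],o["eef_rot"],o["ft_force"],o["finger_gap"])
f=grab("side");a=w2px(f,np.array([.53,.08,.2])).astype(int)
im=cv2.cvtColor(f["image"],cv2.COLOR_RGB2BGR)[a[1]-50:a[1]+50,a[0]-50:a[0]+50]
cv2.imwrite("pics/hung.png",cv2.resize(im,(600,600),interpolation=cv2.INTER_CUBIC))
E
```

```text
[0.52919087 0.08054853 0.23199601] [ 3.14102672e+00 -4.79828618e-04  1.44086348e+00] [-2.42418219  0.39834463  6.58596637] 0.01303926684702357
```

View pics/hung.png

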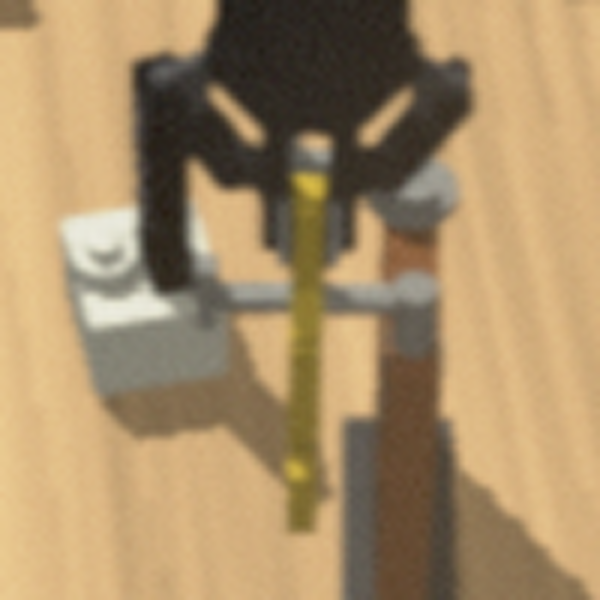

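The crop shows the opener on the arm at (305,290), upright, about midway out. The wrist reads +6.6 N, so it rests on the arm. Now I release it and rise.

Call:
play_rows(moves=[50,0,0,0,0,50,0,0,0,0,50,0,0,0,0,50,0,0,0,0,50,0,0,-0.4,0,50,0,0,-0.7,0,50,0,0,-0.4,0,50,0,0,0,0])

```text
clock: 17.5
tcp_pos: [0.5302, 0.0805, 0.3231]
eef_rot: [3.138, -0.001, 1.441]
ft_force: [0.4, -0.2, -0.8]
finger_gap: 0.05
```

```bash
python3 - <<'E'
from h import *
o=bot.get_obs(); print(o["tcp_pos"],o["ft_force"],o["finger_gap"])
f=grab("side"); P=cloud(f).reshape(-1,3); C=f["image"].reshape(-1,3)
Q=P[(C[:,0]>100)&(C[:,2]<.5*C[:,0])&(abs(P[:,0]-.53)<.06)&(abs(P[:,1]-.08)<.06)&(P[:,2]>.05)]; print('opener',len(Q),Q.min(0),Q.max(0))
T=Q[Q[:,2]>.225]; print('tab',T.mean(0),'low',Q[Q[:,2]<.1].mean(0))
Y=1.571; h=np.array([.631,-.2147])
def pt(th,off,R=.045):
    t=np.radians(th); return h+R*np.array([np.cos(t),np.sin(t)])+off*np.array([-np.sin(t),np.cos(t)])
def w(th,d=0): t=np.radians(th); return (*pt(th,.006+.015*abs(np.sin(t))+.011*abs(np.cos(t))+d),.192,Y,0)
a=pt(188,.032); print(w(188),w(97))
plan((.545,-.1,.31,Y,0,6),(*a,.30,Y,0,5),(*a,.30,Y,0,1),(*a,.192,Y,0,3),(*a,.192,Y,0,1))
plan(w(186)+(2,),w(165)+(3,),w(145)+(3,),w(125)+(3,),w(110)+(3,),w(98)+(2,),w(97,-.002)+(1,),w(97,-.002)+(1,),start=(*a,.192,Y))
E
```

```text
[0.53017263 0.08047026 0.3230816 ] [ 0.37189585 -0.15540204 -0.8356495 ] 0.05002438836909898
opener 360 [0.52166078 0.04369655 0.05420805] [0.58985681 0.13766449 0.26745192]
tab [0.53159989 0.07721504 0.252091  ] low [0.53000887 0.05177787 0.08610366]
(np.float64(0.5890795182498458), np.float64(-0.2397586174519406), 0.192, 1.571, 0) (np.float64(0.6034528142640523), np.float64(-0.17274442695905093), 0.192, 1.571, 0)
at [0.5295 0.0804 0.3216] yaw 1.441
[0, -0.49, 0.11, 0.03, -0.22, 0, -0.49, 0.1, 0.03, -0.22, 0, -0.5, 0.08, 0.03, -0.22, 0, -0.5, 0.08, 0.03, -0.21, 0, -0.5, 0.06, 0.04, -0.22, 0, -0.5, 0.05, 0.03, -0.21, 0, -0.51, 0.15, 0.03, 0.0, 0, -0.51, 0.15, 0.04, 0.0]
[0, -0.51, 0.16, 0.03, 0.0, 0, -0.51, 0.15, 0.04, 0.0, 0, -0.5, 0.16, 0.03, 0.0, 0, -0.0, -0.0, 0.0, 0.0, 0, -0.0, -0.0, 0.6, 0.0, 0, -0.0, -0.0, 0.6, 0.0, 0, -0.0, -0.0, 0.6, 0.0, 0, -0.0, -0.0, 0.0, 0.0]
at [ 0.5909 -0.2527  0.192 ] yaw 1.571
[0, 0.12, -0.02, 0.0, 0.0, 0, 0.13, -0.03, 0.0, 0.0, 0, 0.08, -0.03, 0.0, 0.0, 0, 0.08, -0.03, 0.0, 0.0, 0, 0.09, -0.03, 0.0, 0.0, 0, 0.08, -0.01, 0.0, 0.0, 0, 0.08, -0.01, 0.0, 0.0, 0, 0.08, -0.01, 0.0, 0.0]
[0, 0.09, 0.02, 0.0, 0.0, 0, 0.09, 0.03, 0.0, 0.0, 0, 0.09, 0.02, 0.0, 0.0, 0, 0.06, 0.05, 0.0, 0.0, 0, 0.07, 0.04, 0.0, 0.0, 0, 0.06, 0.05, 0.0, 0.0, 0, 0.06, 0.08, 0.0, 0.0, 0, 0.06, 0.07, 0.0, 0.0]
[0, 0.02, 0.05, 0.0, 0.0, 0, -0.0, 0.0, 0.0, 0.0]
```

Opener is released, with its tab at (0.532, 0.077). Now I fold the emptied hook.

Call:
play_rows(moves=[0,-0.49,0.11,0.03,-0.22,0,-0.49,0.1,0.03,-0.22,0,-0.5,0.08,0.03,-0.22,0,-0.5,0.08,0.03,-0.21,0,-0.5,0.06,0.04,-0.22,0,-0.5,0.05,0.03,-0.21,0,-0.51,0.15,0.03,0,0,-0.51,0.15,0.04,0])

```text
clock: 18.55
tcp_pos: [0.5622, -0.1622, 0.3042]
eef_rot: [-3.139, -0.001, 1.571]
ft_force: [-0.2, -0.2, 0.4]
finger_gap: 0.0001
```

Call:
play_rows(moves=[0,-0.51,0.16,0.03,0,0,-0.51,0.15,0.04,0,0,-0.5,0.16,0.03,0,0,0,0,0,0,0,0,0,0.6,0,0,0,0,0.6,0,0,0,0,0.6,0,0,0,0,0,0])

```text
clock: 19.55
tcp_pos: [0.5888, -0.2505, 0.1884]
eef_rot: [-3.135, -0.003, 1.572]
ft_force: [-0.4, 0.7, -0.2]
finger_gap: -0.0001
```

Call:
play_rows(moves=[0,0.12,-0.02,0,0,0,0.13,-0.03,0,0,0,0.08,-0.03,0,0,0,0.08,-0.03,0,0,0,0.09,-0.03,0,0,0,0.08,-0.01,0,0,0,0.08,-0.01,0,0,0,0.08,-0.01,0,0])

```text
clock: 20.55
tcp_pos: [0.5802, -0.208, 0.1914]
eef_rot: [-3.141, -0.0, 1.571]
ft_force: [1.1, -2.7, 0.5]
finger_gap: 0.0003
```

Call:
play_rows(moves=[0,0.09,0.02,0,0,0,0.09,0.03,0,0,0,0.09,0.02,0,0,0,0.06,0.05,0,0,0,0.07,0.04,0,0,0,0.06,0.05,0,0,0,0.06,0.08,0,0,0,0.06,0.07,0,0])

```text
clock: 21.55
tcp_pos: [0.602, -0.1733, 0.1915]
eef_rot: [-3.14, 0.0, 1.571]
ft_force: [-9.8, -9.1, 1.8]
finger_gap: -0.0002
```

Call:
play_rows(moves=[0,0.02,0.05,0,0,0,0,0,0,0])

```text
clock: 21.8
tcp_pos: [0.6021, -0.1736, 0.1914]
eef_rot: [-3.135, 0.001, 1.569]
ft_force: [-11.0, -4.9, 5.3]
finger_gap: -0.0001
```

```bash
python3 - <<'E'
from h import *
hmap(.60,-.16,'m3',cams=("side","top"))
E
```

```text
(no output)
```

View pics/m3.png

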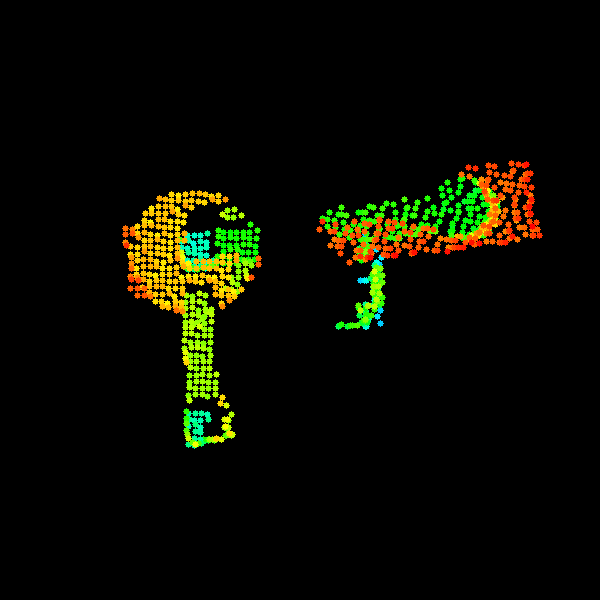

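The map shows the hook folded over the board, from its hinge (470,208) to its lip (197,245). That is 98° in the world, in line with the board. The keeper lever is still out, with its tab at (200,425). Now I push the keeper back.

```bash
python3 - <<'E'
from h import *
Y=1.571; h=np.array([.6185,-.1252])
def w(th,d=0,R=.052):
    t=np.radians(th); off=.006+.015*abs(np.sin(t))+.011*abs(np.cos(t))+d
    return (*(h+R*np.array([np.cos(t),np.sin(t)])+off*np.array([-np.sin(t),np.cos(t)])),.194,Y,0)
print(w(188),w(97))
plan((.575,-.175,.194,Y,0,2),w(188,.012)+(2,),w(186)+(2,),w(165)+(3,),w(145)+(3,),w(125)+(3,),w(110)+(3,),w(99)+(2,),w(97,-.001)+(1,),w(97,-.001)+(1,),start=(.6045,-.173,.192,Y))
E
```

```text
(np.float64(0.5696476417686549), np.float64(-0.15123282915866107), 0.194, 1.571, 0) (np.float64(0.5900997288602163), np.float64(-0.07629660389756167), 0.194, 1.571, 0)
at [ 0.6045 -0.173   0.192 ] yaw 1.571
[0, -0.02, -0.25, -0.02, 0.0, 0, -0.01, -0.24, -0.01, 0.0, 0, 0.1, -0.03, -0.0, 0.0, 0, 0.09, -0.03, -0.0, 0.0, 0, 0.12, -0.02, -0.0, 0.0, 0, 0.12, -0.03, -0.0, 0.0, 0, 0.1, -0.03, -0.0, 0.0, 0, 0.1, -0.03, -0.0, 0.0]
[0, 0.09, -0.03, -0.0, 0.0, 0, 0.09, -0.0, -0.0, 0.0, 0, 0.1, -0.01, -0.0, 0.0, 0, 0.09, -0.0, -0.0, 0.0, 0, 0.1, 0.03, -0.0, 0.0, 0, 0.1, 0.04, -0.0, 0.0, 0, 0.1, 0.03, -0.0, 0.0, 0, 0.07, 0.05, -0.0, 0.0]
[0, 0.07, 0.06, -0.0, 0.0, 0, 0.07, 0.05, -0.0, 0.0, 0, 0.06, 0.08, -0.0, 0.0, 0, 0.05, 0.09, -0.0, 0.0, 0, 0.02, 0.05, -0.0, 0.0, 0, 0.0, -0.0, -0.0, 0.0]
```

Call:
play_rows(moves=[0,-0.02,-0.25,-0.02,0,0,-0.01,-0.24,-0.01,0,0,0.1,-0.03,0,0,0,0.09,-0.03,0,0,0,0.12,-0.02,0,0,0,0.12,-0.03,0,0,0,0.1,-0.03,0,0,0,0.1,-0.03,0,0])

```text
clock: 22.9
tcp_pos: [0.5657, -0.1361, 0.1936]
eef_rot: [3.141, 0.0, 1.571]
ft_force: [1.5, -1.2, 0.4]
finger_gap: -0.0003
```

Call:
play_rows(moves=[0,0.09,-0.03,0,0,0,0.09,0,0,0,0,0.1,-0.01,0,0,0,0.09,0,0,0,0,0.1,0.03,0,0,0,0.1,0.04,0,0,0,0.1,0.03,0,0,0,0.07,0.05,0,0])

```text
clock: 23.9
tcp_pos: [0.5719, -0.0911, 0.1933]
eef_rot: [-3.141, -0.0, 1.571]
ft_force: [0.9, -1.9, -0.5]
finger_gap: 0.0001
```

Call:
play_rows(moves=[0,0.07,0.06,0,0,0,0.07,0.05,0,0,0,0.06,0.08,0,0,0,0.05,0.09,0,0,0,0.02,0.05,0,0,0,0,0,0,0])

```text
clock: 24.65
tcp_pos: [0.5916, -0.0807, 0.1932]
eef_rot: [-3.141, 0.006, 1.566]
ft_force: [1.3, -12.9, -1.8]
finger_gap: 0.0003
```

Call:
play_rows(moves=[0,0,-0.25,0,0,0,0,-0.25,0,0,0,0,-0.1,-0.8,0,0,0,-0.1,-0.8,0,0,0,-0.8,-0.5,0,0,0,-0.8,-0.3,0,0,0,-0.5,0,0,0,0,0,0,0])

```text
clock: 25.65
tcp_pos: [0.4223, -0.0751, 0.3383]
eef_rot: [3.141, -0.001, 1.571]
ft_force: [0.4, 0.1, -0.4]
finger_gap: 0.0001
```

```bash
python3 - <<'E'
from h import *
hmap(.60,-.14,'m4',cams=("side","top"),W=.2,s=2000)
f=grab("side"); save(f,"end_s"); g=grab("top"); save(g,"end_t")
a=cv2.imread("pics/end_s.png")[90:290,170:370]; b=cv2.imread("pics/m4.png")
cv2.imwrite("pics/end.png",np.hstack([cv2.resize(a,(400,400),interpolation=cv2.INTER_CUBIC),b]))
for n,F in(("side",f),("top",g)):
    o=dict(np.load(n+"0.npz")); d=(abs(cv2.blur(o["image"],(3,3)).astype(int)-cv2.blur(F["image"],(3,3))).max(2)>50)
    for nm,X in(('cup',(.455,-.057,.05)),('coaster',(.48,-.362,.0)),('remote',(.477,.258,.1))):
        u,v=w2px(F,np.array(X)).astype(int); print(n,nm,(u,v),d[max(0,v-22):v+22,max(0,u-22):u+22].sum())
E
```

```text
side cup (np.int64(229), np.int64(220)) 285
side coaster (np.int64(251), np.int64(340)) 164
side remote (np.int64(227), np.int64(123)) 1066
top cup (np.int64(274), np.int64(230)) 713
top coaster (np.int64(391), np.int64(218)) 191
top remote (np.int64(142), np.int64(223)) 574
```

View pics/end.png

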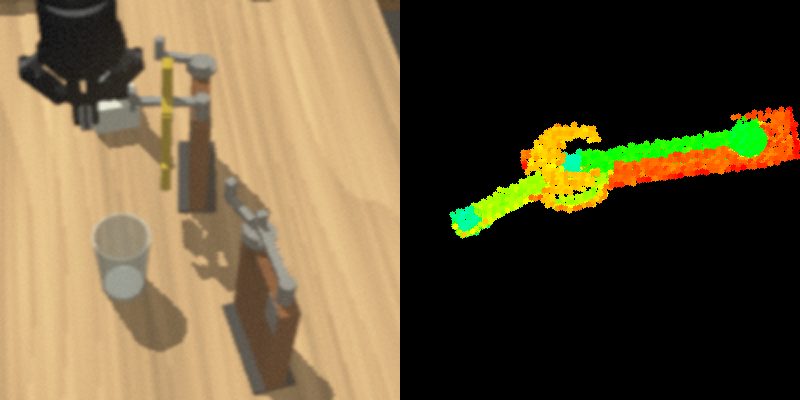

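The left panel shows the opener hung and upright at (165,120) and the cup in place. The right panel shows the keeper lever at about 0.3 rad, tab at (66,218), so it is not set enough. The retreat probably dragged it back by a sideways load on the tab's ledge. I will push again, straight on the tab.

```bash
python3 - <<'E'
from h import *
Y=1.571
plan((.552,-.067,.29,Y,0,4),(.552,-.067,.29,Y,0,1),(.552,-.067,.194,Y,0,2),(.552,-.067,.194,Y,0,1),(.590,-.067,.194,Y,0,6),(.5915,-.067,.194,Y,0,1),(.5915,-.067,.194,Y,0,1))
E
```

```text
at [ 0.4248 -0.0752  0.3372] yaw 1.572
[0, 0.03, 0.53, 0.2, 0.0, 0, 0.04, 0.53, 0.2, 0.0, 0, 0.03, 0.53, 0.19, 0.0, 0, 0.04, 0.53, 0.2, 0.01, 0, -0.0, 0.0, -0.0, 0.0, 0, -0.0, 0.0, 0.8, 0.0, 0, -0.0, 0.0, 0.8, 0.0, 0, -0.0, 0.0, -0.0, 0.0]
[0, -0.0, 0.11, -0.0, 0.0, 0, -0.0, 0.1, -0.0, 0.0, 0, -0.0, 0.11, -0.0, 0.0, 0, -0.0, 0.1, -0.0, 0.0, 0, -0.0, 0.11, -0.0, 0.0, 0, -0.0, 0.1, -0.0, 0.0, 0, -0.0, 0.03, -0.0, 0.0, 0, -0.0, -0.0, -0.0, 0.0]
```

Call:
play_rows(moves=[0,0.03,0.53,0.2,0,0,0.04,0.53,0.2,0,0,0.03,0.53,0.19,0,0,0.04,0.53,0.2,0,0,0,0,0,0,0,0,0,0.8,0,0,0,0,0.8,0,0,0,0,0,0])

```text
clock: 26.85
tcp_pos: [0.5488, -0.0669, 0.1913]
eef_rot: [-3.134, -0.001, 1.571]
ft_force: [-1.0, -0.1, 0.6]
finger_gap: 0.0001
```

Call:
play_rows(moves=[0,0,0.11,0,0,0,0,0.1,0,0,0,0,0.11,0,0,0,0,0.1,0,0,0,0,0.11,0,0,0,0,0.1,0,0,0,0,0.03,0,0,0,0,0,0,0])

```text
clock: 27.85
tcp_pos: [0.5866, -0.0668, 0.1937]
eef_rot: [-3.133, -0.001, 1.571]
ft_force: [-16.0, 1.8, 10.6]
finger_gap: -0.0
```

Call:
play_rows(moves=[0,0,-0.2,0,0,0,0,-0.25,0,0,0,0,-0.1,-0.8,0,0,0,-0.1,-0.8,0,0,0,-0.8,-0.5,0,0,-0.5,-0.8,-0.3,0,0,-0.8,-0.5,0,0,0,0,0,0,0])

```text
clock: 28.85
tcp_pos: [0.4237, -0.1494, 0.3392]
eef_rot: [3.139, 0.002, 1.563]
ft_force: [1.1, 0.7, 0.2]
finger_gap: -0.0002
```

```bash
python3 - <<'E'
from h import *
P=np.vstack([cloud(grab(n)).reshape(-1,3) for n in("side","top")])
m=(abs(P[:,0]-.60)<.05)&(abs(P[:,1]+.07)<.02)&(P[:,2]>.213)&(P[:,2]<.228); T=P[m].mean(0)
h=np.array([.6185,-.1252]); d=T[:2]-h; print('tab',T,m.sum(),'R',np.hypot(*d),'keeper',np.arctan2(d[1],d[0])-np.radians(97.8))
m=(abs(P[:,0]-.625)<.03)&(P[:,1]>-.205)&(P[:,1]<-.135)&(P[:,2]>.203)&(P[:,2]<.212); l=cv2.fitLine(P[m,:2].astype(np.float32),cv2.DIST_HUBER,0,.001,.001).ravel(); print('hook',m.sum(),np.degrees(np.arctan2(l[1],l[0]))%180)
m=(abs(P[:,0]-.54)<.035)&(abs(P[:,1]-.08)<.02)&(P[:,2]>.203)&(P[:,2]<.211); l=cv2.fitLine(P[m,:2].astype(np.float32),cv2.DIST_HUBER,0,.001,.001).ravel(); print('spare',m.sum(),np.degrees(np.arctan2(l[1],l[0]))%180)
for n in("side","top"):
    F=bot.grab_frame(n); save(F,"fin_"+n)
    for k,z in(('dice_cup',0),('coaster',0),('remote',.015),('dock',0),('opener_tab',.243),('opener_eye',.181)):
        for e in bot.landmark_of(n,k)[:1]:
            u,v=np.array(e["position"])*[512,384]; print(n,k,round(e["conf"],2),(int(u),int(v)),px2w(F,u,v,z).round(3))
hmap(.60,-.14,'m5',cams=("side","top"),s=2000)
a=cv2.imread("pics/fin_side.png")[90:290,170:370]
cv2.imwrite("pics/end2.png",np.hstack([cv2.resize(a,(400,400),interpolation=cv2.INTER_CUBIC),cv2.imread("pics/m5.png")]))
E
```

```text
tab [ 0.60731623 -0.06852378  0.22004577] 66 R 0.057769118250500996 keeper 0.05868869873755256
hook 337 99.057396
spare 226 171.46347
side dice_cup 0.76 (229, 232) [ 0.455 -0.059  0.   ]
side coaster 0.78 (254, 340) [ 0.487 -0.364  0.   ]
side remote 0.53 (297, 260) [ 0.618 -0.175  0.015]
side opener_tab 0.81 (252, 127) [0.532 0.084 0.243]
side opener_eye 0.84 (251, 147) [0.527 0.077 0.181]
top dice_cup 0.78 (276, 228) [ 0.462 -0.064  0.   ]
top dock 0.61 (151, 229) [0.465 0.266 0.   ]
top opener_tab 0.62 (199, 188) [0.539 0.097 0.243]
top opener_eye 0.81 (209, 195) [0.531 0.086 0.181]
```

View pics/end2.png

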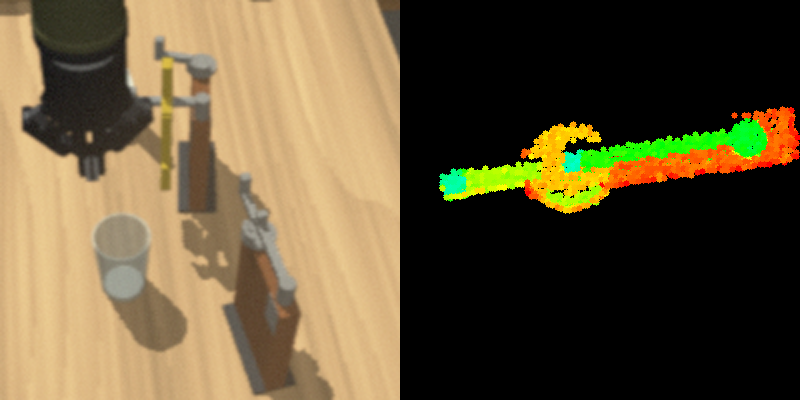

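The lever is now in line with the board, with its tab at (55,183) and about 0.06 rad. The hook is flat, and the opener (165,120) and cup (122,265) are in place.

```bash
python3 -c "
from cell import bot
print(bot.hand_in(),bot.get_obs()['clock'])"
```

```text
the job is handed in; nothing more can be done
the job is handed in; nothing more can be done
```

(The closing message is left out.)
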